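Tag the pepper mill and turn the spice carousel to bring it to the front

TASK

Hang the loose ring tag by its steel ring over the small knob on top of the tall pepper mill and let go of it. Then turn the spice carousel by the bar handle on top of its column until the tagged mill stands in line with the pointer tongue on the carousel's foot, and finish while still gripping the bar handle and holding the carousel still there. Everything on the carousel must stay standing on it, the tag must stay on the mill, and the other things on the worktop are to be left alone.

Things in the scene. Friction and masses are not known exactly. Their poses are not given: they have to be found in the camera images.
- carousel: Fixed foot of the spice carousel: dark wooden disc, 176 mm across, origin on the turning axis at worktop height. Its -x axis runs along the pointer tongue, a bar 16 mm wide and 8 mm thick that shows from under the round deck and ends 152 mm from the axis, roughly towards the robot. Jars stand loose on the deck, about 78 mm from the axis.
- carousel_deck (a joint): Angle of the deck (rad) about the vertical axis, growing anticlockwise seen from above. Stays where left (friction about 0.06 N m); turns over half a turn either way. Deck 244 mm across, upper face 24 mm above the worktop, with an edge rail 4 mm thick, 12 mm high. Column and bar handle are fixed to it; the jars ride loose on it and may topple if it is jerked.
- handle_grip (a point): Point to grip the dark wooden bar handle on top of the carousel's central column (column 16 mm thick): on the turning axis, 215 mm above the worktop. The bar is 56 mm long (along x), 14 mm wide (along y, grip across it) and 34 mm tall; its top is 12 mm above this point, z up. Finish with the grip centred here.
- pepper_mill: Tall turned dark-wood pepper mill, 58 mm across at the foot, 150 mm tall, standing loose on the carousel at its left or right side. Origin at the centre of its underside, z up. Its round head is 50 mm across and ends in a small steel knob 12 mm across and 12 mm high. It may be turned to any yaw.
- mill_knob (a point): Centre of the small steel knob on top of the pepper mill, 144 mm above the mill's underside, 6 mm under the top of the knob; the domed wooden head meets the knob 6 mm below this point. The ring tag's underside comes to rest about 10 mm below this point.
- ring_tag: Loose tag, 5 mm thick, 50 g, lying flat on the worktop to the right: a heavy flat steel ring, 52 mm outside, hole 34 mm, and a light pale wooden leaf 28 mm wide that goes off along the tag's -x axis to 67 mm from the hole's centre. Origin at the hole's centre, at the underside; z up. Let go over the mill's knob, the ring lies nearly level on the round head, knob in its hole.
- spice_jar_a: Glass spice jar, 45 mm across, 106 mm tall, loose on the carousel; origin at the centre of its underside, z up.
- spice_jar_b: Glass spice jar, 45 mm across, 106 mm tall, loose on the carousel; origin at the centre of its underside, z up.
- salt_shaker: Small salt shaker, 44 mm across, 90 mm tall, loose on the carousel; origin at the centre of its underside, z up.
- tin: Food tin, 75 mm across, 58 mm tall, on the worktop; leave alone. Origin at the centre of its underside.
- capsule: Coffee capsule, 37 mm across, 27 mm tall, on the worktop; leave alone. Origin at its underside.
- cup: Small white cup with a handle, 62 x 89 mm, 52 mm tall, on the worktop; leave alone. Origin at its underside.
- keys: Bunch of keys, 94 x 118 mm, 8 mm tall, on the worktop; leave alone. Origin at its underside.

How it is judged:
On the way, in this order (a step that is already met when the one before it is completed fails the run):
1. the tag hangs with its ring round the pepper mill's knob, let go by the fingers (distance between ring_tag and mill_knob below 0.017 m and z of ring_tag in the frame of pepper_mill below 0.142 m and contact force between the fingers and ring_tag below 0.05 N), for 0.3 s.
2. the carousel has been turned so that the mill stands in line with the pointer tongue, tag still on (all of step 1 and y of pepper_mill in the frame of carousel between -0.011 and 0.011 m and x of pepper_mill in the frame of carousel below -0.05 m and (value of joint carousel_deck above 0.8 rad or value of joint carousel_deck below -0.8 rad)), for 0.2 s.
At the end, for the whole second after the job is handed in: Tag ring round the mill knob (centres within 17 mm, below it), untouched; carousel turned, mill within 11 mm sideways of the pointer line, on its side; fingers grip the bar handle (over 3 N, within 40 mm); deck still (0.03 rad/s); mill, jars and shaker upright (0.15 rad) on the deck (all of step 2 and contact force between the fingers and carousel above 3 N and distance between the grasp point and handle_grip below 0.04 m and velocity of joint carousel_deck between -0.03 and 0.03 rad/s and angle between each of pepper_mill, spice_jar_a, spice_jar_b, salt_shaker's own z axis and vertical below 0.15 rad and horizontal distance between each of pepper_mill, spice_jar_a, spice_jar_b, salt_shaker and carousel below 0.1 m and height (world z) of each of pepper_mill, spice_jar_a, spice_jar_b, salt_shaker above 0.018 m); the arm keeps its last pose, push and grip.
It fails at once if something on the carousel was tipped over (angle between any of pepper_mill, spice_jar_a, spice_jar_b, salt_shaker's own z axis and vertical above 0.5 rad).
It fails at once if another thing on the worktop was disturbed (moved over 30 mm) (distance of any of tin, capsule, cup, keys from where it was at the start of the episode above 0.03 m).
It also fails if it takes over 54 s, if anything falls off the work surface, if the arm or the gripper's body presses on something with over 40 N, if the wrist force passes 120 N, or if a joint passes its speed limit or range.

ROBOT

A 6-joint arm with a two-finger parallel gripper is mounted at the origin on the work surface; the furniture and walls round the work are solid. World frame = base frame: x ahead of the robot, y to its left, z up, the work surface at z = 0. Lengths are in m, angles in rad, forces in N, time in s.
With the tool pointing down it reaches from about 0.2 to 0.875 m from the base axis. Payload 3.4 kg.
Tool frame: the origin (TCP) lies between the finger pads; the fingertips stand 25 mm ahead of it and the grasp point (between the pads) lies 6 mm ahead of it (r.nose_length is the z of the fingertips in the tool frame, in m); z points along the fingers, y is the line along which they close (so a half turn about z gives the same grasp; the last joint's range is limited). The gripper opens to 94 mm and grips with 3 to 60 N. Pads are 16 mm wide; open, the fingers measure 119 mm over their backs; the gripper's body (75 mm by 177 mm) begins 78 mm behind the grasp point.
Start: joints at [-1.422, 0.276, 1.505, -0, 1.361, -0.121], TCP at [0.153, -0.554, 0.23] pointing down, gripper open.
Joint ranges: [-2.89, 2.89], [-0.75, 2.08], [0.22, 2.7], [-1.18, 4.32], [0.11, 2.71], [-2.7, 2.7]. Speed limits (rad/s): [2.57, 2.57, 3.14, 3.14, 3.14, 3.14].

INTERFACE

Orientations are given as a unit quaternion [w, x, y, z].
In Python, from plant import r, gripper_to, inverse_kinematics, vision, models, telemetry gives the robot as it stands. Calls block until the motion is done:
- r.move_to(position, orientation): joint-space move of the TCP to a pose.
- r.move_l(position, rot=None, vel=0.15, guard=None): straight line of the TCP; rot=None keeps the orientation; vel is the mean speed in m/s. With guard (N) it stops when the force on the tool has changed by that much, and returns True; else False.
- r.movej(angles): joint-space move.
- gripper_to(opening, f_grip=None): finger opening in m; f_grip is the grip in N (None keeps the last); returns when the fingers have stopped.
- r.hold(seconds).
- inverse_kinematics(position, orientation): joint angles nearest the present ones, or None.
- vision.snapshot(name): name is "scene" or "top" or "wrist"; returns the picture (420x560x3 uint8, red, green, blue); there is no depth.
- vision.get_calibration(name): a dict with "fx", "fy", "cx", "cy" (pixels), "position" and "orientation" of the camera in the world. Camera axes: x right, y down, z forward; pixel columns grow to the right and rows downward; lengths in m; the calibration is good to about 2 mm. A picture is of the moment at which its call begins: read the wrist's pose just before it. get_calibration takes no time and is no camera call; for the wrist camera it gives the pose at the moment of the call.
A pose or a line that the arm cannot do raises r.PlanningError and nothing moves.
- r.sign_off(): hands the job in; it is judged then, once.
Trained networks look in the newest picture that a camera, given by its name, has taken for a name from the list of things; names that differ only in an ending like _2 or _b are one class to them, and where a whole thing is asked for, a point or a joint stands for the part that bears it (a point fixed in the world has none). Each returns a list of dicts, best first, with "score" (0 to 1); they miss things now and then, are a little off and sometimes report something else, mostly with a low value. They report only what shows in the picture. A call takes as long as a camera call.
- models.boxes_of(thing, camera): "at" ([x, y, z] in m, in world coordinates, good to about 4 mm: the middle of the surface that is visible of it).
- models.regions_of(thing, camera): "pixels" (420x560 bool, what is visible of it).
- models.mark_of(thing, camera): "at" ([x, y, z] in m, in world coordinates, good to about 4 mm: a listed point, or the origin of a listed thing).
Readings, each from a call of its own:
- telemetry.current_t(): time.
- telemetry.current_joints(): joint angles.
- telemetry.current_dq(): joint speeds.
- telemetry.current_joint_efforts(): joint torques, N m.
- telemetry.current_ee_pos(): TCP position.
- telemetry.current_tool_rot(): TCP orientation.
- telemetry.current_wrist_force(): force on the tool from outside, world axes, zero at the start.
- telemetry.current_torque(): the same for the moment, N m.
- telemetry.current_opening(): finger opening in m.
- telemetry.current_finger_force(): force on a finger pad.
Only numpy, scipy, OpenCV 4.12 (cv2) and the standard library are available. Lean on these libraries where they do the work, as an engineer would, in place of code of your own. Each camera call takes 0.05 s, during which the arm holds its last target. There are 200 camera calls.

## Working session

There is one attempt and no reset: what is moved stays moved. The work goes in short steps, each a Python script; the robot and the scene stay as the last script left them, time stands still between calls to the robot, and variables do not carry over. Pictures are saved under pics/ and viewed, at most 10 in all, crops included, and the job is handed in when it is done.

```bash
ls; mkdir -p pics; python3 - <<'E'
from plant import r, vision, models, telemetry
import cv2, numpy as np
for c in ["scene","top"]:
    im=vision.snapshot(c); cv2.imwrite(f"pics/{c}0.png",im[:,:,::-1])
    k=vision.get_calibration(c); print(c,{a:np.round(b,3) for a,b in k.items()})
    for t in ["carousel","handle_grip","pepper_mill","mill_knob","ring_tag","spice_jar_a","salt_shaker","tin","capsule","cup","keys"]:
        print(t,[(np.round(d["at"],4).tolist(),round(d["score"],2)) for d in models.mark_of(t,c)[:3]])
print(telemetry.current_t())
E
```

```text
pics
scene {'fx': np.float64(510.567), 'fy': np.float64(510.567), 'cx': np.float64(277.756), 'cy': np.float64(201.362), 'position': array([-0.133,  0.963,  0.797]), 'orientation': array([ 0.124, -0.2  ,  0.83 , -0.506])}
carousel [([0.479, -0.0822, 0.0037], 0.73)]
handle_grip [([0.4865, -0.0781, 0.216], 0.61)]
pepper_mill []
mill_knob [([0.4525, -0.1477, 0.1664], 0.93)]
ring_tag [([0.4795, -0.3062, -0.001], 0.66), ([0.4752, 0.0002, 0.0203], 0.62)]
spice_jar_a [([0.4767, -0.0001, 0.0219], 0.88), ([0.4133, -0.0612, 0.0231], 0.84)]
salt_shaker [([0.5589, -0.0913, 0.026], 0.66)]
tin [([0.4276, -0.511, -0.001], 0.55), ([0.4744, 0.0018, 0.02], 0.25)]
capsule []
cup [([0.512, 0.2969, 0.0], 0.58)]
keys [([0.2745, -0.3753, -0.0002], 0.64)]
top {'fx': np.float64(391.288), 'fy': np.float64(391.288), 'cx': np.float64(274.241), 'cy': np.float64(216.38), 'position': array([ 0.232, -0.187,  1.196]), 'orientation': array([ 0.083, -0.692,  0.716, -0.032])}
carousel [([0.4819, -0.0783, 0.0002], 0.88), ([0.4472, -0.1493, 0.0275], 0.6), ([0.425, -0.509, -0.0004], 0.36)]
handle_grip [([0.4828, -0.0856, 0.2143], 0.84)]
pepper_mill [([0.4469, -0.1518, 0.022], 0.61)]
mill_knob [([0.4537, -0.1475, 0.1699], 0.55)]
ring_tag [([0.4754, -0.3032, 0.0013], 0.65)]
spice_jar_a [([0.4113, -0.0643, 0.0234], 0.63), ([0.4748, -0.0061, 0.0236], 0.58)]
salt_shaker [([0.473, -0.0056, 0.0216], 0.64), ([0.5574, -0.0888, 0.0247], 0.46)]
tin [([0.4234, -0.5092, -0.0014], 0.77)]
capsule [([0.3101, -0.2057, 0.0002], 0.49)]
cup [([0.5055, 0.2902, 0.003], 0.5)]
keys [([0.271, -0.3774, 0.0035], 0.67), ([0.4501, -0.148, 0.1684], 0.28)]
1.2
```

View pics/top0.png

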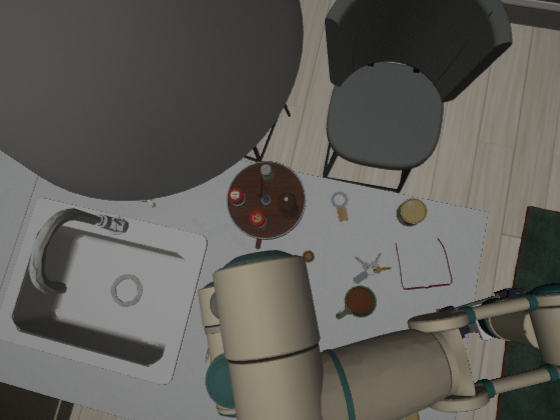

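View pics/scene0.png

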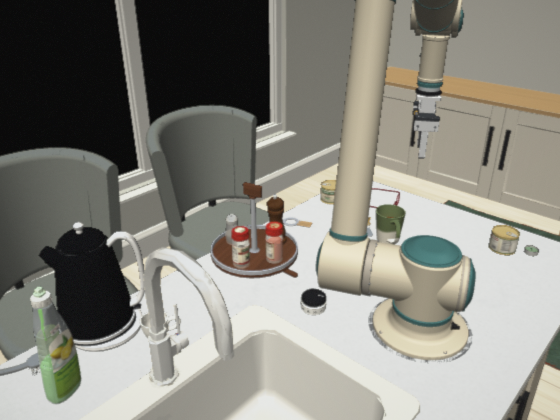

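```bash
cat > h.py <<'E'
from plant import r, gripper_to, inverse_kinematics, vision, models, telemetry as T
import cv2, numpy as np
from scipy.spatial.transform import Rotation as R
def down(yaw):  # tool x at world yaw, closing line at yaw-90deg
    x,y,z,w=(R.from_euler('z',yaw)*R.from_euler('x',np.pi)).as_quat(); return [w,x,y,z]
def Rq(q): return R.from_quat([q[1],q[2],q[3],q[0]])
def pix2w(k,uv,z):
    d=Rq(k["orientation"]).apply([(uv[0]-k["cx"])/k["fx"],(uv[1]-k["cy"])/k["fy"],1.0])
    p=np.array(k["position"]); return p+d*(z-p[2])/d[2]
def snap(name,file=None):
    k=vision.get_calibration(name); im=vision.snapshot(name)
    if file: cv2.imwrite(f"pics/{file}.png",im[:,:,::-1])
    return k,im
def marks(t,c): return [(np.round(d["at"],4).tolist(),round(d["score"],2)) for d in models.mark_of(t,c)[:3]]
def regw(t,c,k,z,i=0):  # region's pixels on plane z
    g=models.regions_of(t,c)
    if len(g)<=i: return None
    v,u=np.nonzero(g[i]["pixels"]); return np.array([pix2w(k,(a,b),z)[:2] for a,b in zip(u,v)])
E
python3 - <<'E'
from h import *
for p in ([0.40,-0.20,0.40],):
    r.move_to(p,down(0))
    print(T.current_t(), T.current_joints())
    k,im=snap("wrist","w1"); print({a:np.round(b,3) for a,b in k.items()})
    for t in ["carousel","handle_grip","pepper_mill","mill_knob","ring_tag","spice_jar_a","salt_shaker","capsule"]: print(t,marks(t,"wrist"))
E
```

```text
2.9 [-6.20391929e-01  2.67157643e-02  1.40499427e+00 -4.56836963e-04
  1.71067569e+00  9.51119509e-01]
{'fx': np.float64(314.383), 'fy': np.float64(314.383), 'cx': np.float64(276.705), 'cy': np.float64(208.822), 'position': array([ 0.484, -0.199,  0.554]), 'orientation': array([-0.104, -0.699,  0.7  ,  0.104])}
carousel [([0.4837, -0.0838, 0.0006], 0.93)]
handle_grip [([0.4829, -0.0804, 0.2156], 0.79), ([0.4107, -0.0605, 0.0237], 0.44)]
pepper_mill [([0.4469, -0.1497, 0.0231], 0.55)]
mill_knob [([0.4531, -0.1467, 0.1719], 0.65)]
ring_tag [([0.4799, -0.3071, 0.0005], 0.96)]
spice_jar_a [([0.2742, -0.3784, -0.003], 0.72), ([0.4794, 0.0002, 0.0211], 0.7), ([0.4224, -0.5081, 0.0011], 0.66)]
salt_shaker [([0.5573, -0.092, 0.0207], 0.87)]
capsule [([0.3053, -0.2032, 0.0046], 0.74)]
```

View pics/w1.png

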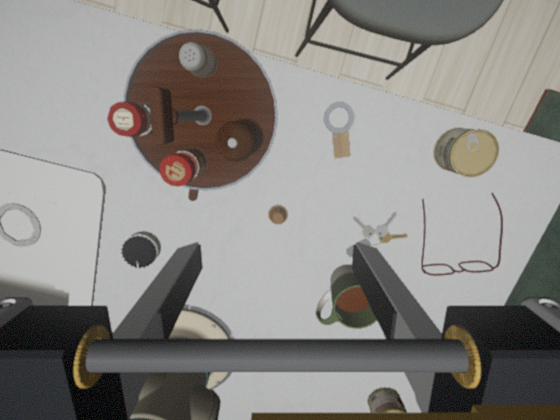

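The wrist view shows the ring at (338,117) with its leaf end at (342,158), the mill knob at (232,143), the bar handle centred near (162,115) and running along the image's vertical, and the tongue tip near (193,198).

```bash
python3 - <<'E'
from h import *
k,im=snap("wrist")
a=cv2.resize(im[20:220,110:260],None,fx=3.9,fy=3.0*1.0,interpolation=cv2.INTER_CUBIC) if 0 else cv2.resize(im[20:215,110:370],None,fx=3,fy=3,interpolation=cv2.INTER_CUBIC)
cv2.imwrite("pics/w2.png",a[:,:,::-1])
for uv,z,n in [((338,117),.005,'ring'),((342.5,157),.005,'leafend'),((232,143),.18,'knob'),((193.5,199),.008,'tongue'),((162,88),.227,'bar far'),((162,143),.227,'bar near')]: print(n,np.round(pix2w(k,uv,z),4))
for t,z in [("ring_tag",.005)]:
    w=regw(t,"wrist",k,z); hull=cv2.minAreaRect((w*1000).astype(np.float32)); print(t,hull)
    d=w-w.mean(0); print(w.mean(0), np.linalg.svd(d,full_matrices=False)[2][0])
g=models.regions_of("carousel_deck","wrist")
for q in g[:2]:
    print(q["score"],q["pixels"].sum())
m=g[0]["pixels"].astype(np.uint8); c=max(cv2.findContours(m,0,2)[0],key=cv2.contourArea)[:,0]
w=np.array([pix2w(k,x,.033)[:2] for x in c]); w=cv2.convexHull((w*1000).astype(np.float32))
print(cv2.minEnclosingCircle(w))
E
```

```text
ring [ 0.4788 -0.3015  0.005 ]
leafend [ 0.4119 -0.3131  0.005 ]
knob [ 0.4513 -0.1464  0.18  ]
tongue [ 0.337  -0.0488  0.008 ]
bar far [ 0.5082 -0.0868  0.227 ]
bar near [ 0.4555 -0.0812  0.227 ]
ring_tag ((457.1914367675781, -303.4384460449219), (91.1995849609375, 48.89296340942383), 2.4951493740081787)
[ 0.45619462 -0.30522424] [-0.98646956 -0.16394452]
0.77 15066
((482.5864562988281, -76.57711791992188), 123.7416763305664)
```

View pics/w2.png

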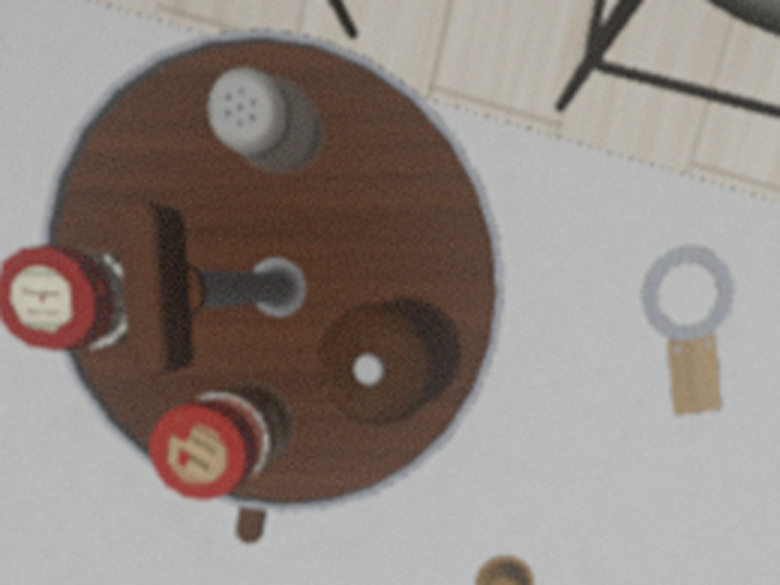

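The close crop puts the tongue tip at about (193,200), the column base at (203,116), the bar's top edge from (161,88) to (164,143), the ring centre at (339,118) and the leaf end at (342,158).

```bash
python3 - <<'E'
from h import *
k=vision.get_calibration("wrist")
P=lambda u,v,z: pix2w(k,(u/3+110,v/3+20),z)
for n,a in dict(ring=(688,294,.005),leaf=(697,413,.005),leafL=(676,414,.005),leafR=(719,410,.005),knob=(368,369,.178),tongue=(249,541,.006),col=(278,287,.024),barf=(152,203,.227),barn=(163,370,.227)).items(): print(n,np.round(P(*a),4))
b=P(163,370,.227)-P(152,203,.227); print('bar yaw',np.degrees(np.arctan2(-b[1],-b[0])))
l=P(697,413,.005)-P(688,294,.005); print('leaf dir',np.degrees(np.arctan2(l[1],l[0])))
E
```

```text
ring [ 0.4773 -0.3037  0.005 ]
leaf [ 0.4109 -0.3128  0.005 ]
leafL [ 0.4103 -0.3007  0.005 ]
leafR [ 0.4126 -0.3255  0.005 ]
knob [ 0.4512 -0.1467  0.178 ]
tongue [ 0.334 -0.047  0.006]
col [ 0.4811 -0.0786  0.024 ]
barf [ 0.5086 -0.0853  0.227 ]
barn [ 0.4551 -0.0834  0.227 ]
bar yaw -2.083060128766848
leaf dir -172.21425144681612
```

```bash
python3 - <<'E'
from h import *
yaw=np.radians(8)
gripper_to(0.09,15)
r.move_to([0.478,-0.304,0.16],down(yaw))
snap("wrist"); print(marks("ring_tag","wrist"))
print(r.move_l([0.478,-0.304,0.028],vel=0.12,guard=6), T.current_ee_pos())
gripper_to(0.03,15); print(T.current_opening(),T.current_finger_force(),T.current_t())
r.move_l([0.478,-0.304,0.30],vel=0.15)
print(T.current_opening(),T.current_finger_force())
snap("wrist","w3"); print(marks("ring_tag","wrist"),T.current_t())
E
```

```text
[([0.4801, -0.3032, 0.0016], 0.77)]
False [ 0.47852909 -0.30439962  0.0286865 ]
0.0506308322364548 15.000075548887253 6.9333
0.050580616297782745 14.999920427799225
[([0.4854, -0.0836, 0.0025], 0.69)] 9.0
```

View pics/w3.png

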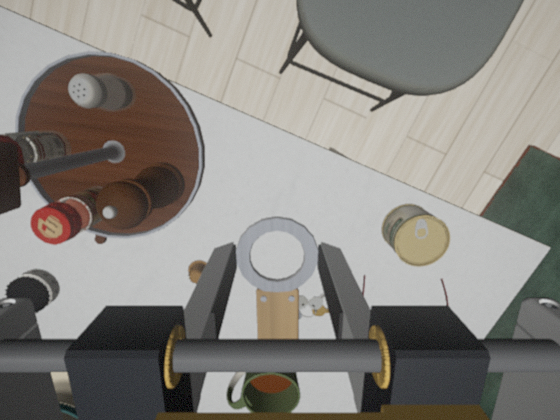

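The tag is held by its ring, hole centre at (277,255) and leaf pointing down the image; the knob is visible at (109,213).

```bash
python3 - <<'E'
from h import *
im=cv2.imread("pics/w3.png"); k=vision.get_calibration("wrist")
p=np.array(T.current_ee_pos()); q=T.current_tool_rot(); z=p[2]-.0262+0.0025
for uv in [(277,255),(277,217.5),(277,290),(236.5,255),(318,255)]:
    print(uv,np.round(Rq(q).inv().apply(pix2w(k,uv,z)-p),4))
kn=pix2w(k,(109,213),.174); print("knob",kn)
E
```

```text
(277, 255) [ 0.0005 -0.0012  0.0237]
(277, 217.5) [ 0.025  -0.0012  0.0237]
(277, 290) [-0.0242 -0.0012  0.0237]
(236.5, 255) [ 0.0004 -0.0264  0.0237]
(318, 255) [0.0005 0.0243 0.0237]
knob [ 0.45110569 -0.14744233  0.174     ]
```

```bash
python3 - <<'E'
from h import *
yaw=np.radians(65)
r.move_to([0.452,-0.1472,0.25],down(yaw))
r.move_l([0.452,-0.1472,0.212],vel=0.1)
print(T.current_ee_pos(),T.current_t(),T.current_joints())
k,im=snap("wrist","w4"); print(marks("mill_knob","wrist"))
E
```

```text
[ 0.45244279 -0.14800793  0.212143  ] 10.2917 [-4.62386437e-01  1.38318642e-01  1.73472110e+00 -1.07955579e-04
  1.26827596e+00 -2.47633383e-02]
[([0.4542, -0.1456, 0.1709], 0.83)]
```

View pics/w4.png

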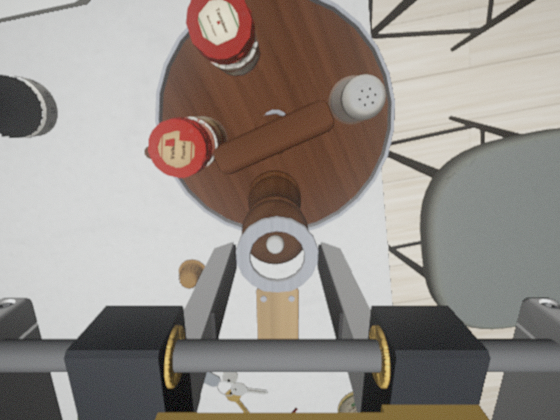

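The knob shows through the ring's hole at (275,243), with the hole centre at (277,255), so I'll correct for the small offset and lower.

```bash
python3 - <<'E'
from h import *
k=vision.get_calibration("wrist"); p=pix2w(k,(275,243),.172)
t=(p[:2]+[0.4525,-0.147])/2; print(p,t)
r.move_l([t[0],t[1],0.206],vel=0.1)
print(r.move_l([t[0],t[1],0.189],vel=0.05,guard=4),T.current_ee_pos())
gripper_to(0.066,15); r.hold(0.3)
print(T.current_opening(),T.current_finger_force())
k,im=snap("wrist"); print(marks("ring_tag","wrist"),marks("mill_knob","wrist"))
r.move_l([t[0],t[1],0.28],vel=0.12)
k,im=snap("wrist","w5"); print(marks("ring_tag","wrist"),marks("mill_knob","wrist"),marks("handle_grip","wrist"),marks("carousel","wrist"),T.current_t())
E
```

```text
[ 0.45187432 -0.14453035  0.172     ] [ 0.45218716 -0.14576518]
False [ 0.45201059 -0.14568382  0.18862824]
0.06617790014314465 0.0
[] [([0.4504, -0.146, 0.1718], 0.7), ([0.3063, -0.2018, 0.0045], 0.7)]
[([0.4541, -0.1445, 0.1599], 0.88)] [([0.4528, -0.1429, 0.1699], 0.64)] [([0.486, -0.0819, 0.2179], 0.8)] [([0.4833, -0.0862, 0.0035], 0.55), ([0.4784, 0.0026, 0.0217], 0.31)] 13.2083
```

View pics/w5.png

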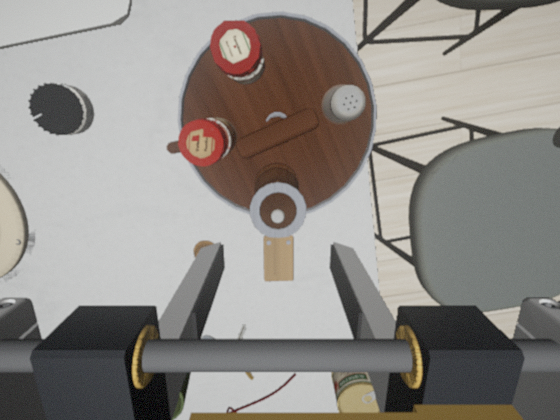

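The ring rests round the knob: ring centre at (278,210), knob at (277,214). The bar handle's top runs from (238,148) to (318,118).

```bash
python3 - <<'E'
from h import *
k=vision.get_calibration("wrist")
a=pix2w(k,(239,148),.227);b=pix2w(k,(317,119),.227);print(a,b,(a+b)/2,np.linalg.norm(a-b))
by=np.arctan2(b[1]-a[1],b[0]-a[0]);print(np.degrees(by))
c=np.mean([(a+b)[:2]/2,[.483,-.0815]],0); print(c)
yaw=by+np.pi
r.move_l([.452,-.146,.34],vel=.2)
gripper_to(0.05,15)
r.move_to([c[0],c[1],0.30],down(yaw))
snap("wrist","w6"); print(T.current_joints(),marks("handle_grip","wrist"),marks("mill_knob","wrist"),T.current_t())
E
```

```text
[ 0.45586962 -0.07629998  0.227     ] [ 0.50894928 -0.08099879  0.227     ] [ 0.48240945 -0.07864938  0.227     ] 0.05328722738962479
-5.058856593372912
[ 0.48270472 -0.08007469]
[-3.06901435e-01  1.11622623e-01  1.54707930e+00 -5.77259105e-05
  1.48264640e+00 -1.78879929e+00] [([0.4802, -0.0788, 0.217], 0.8)] [([0.4527, -0.1458, 0.1699], 0.65)] 15.8417
```

View pics/w6.png

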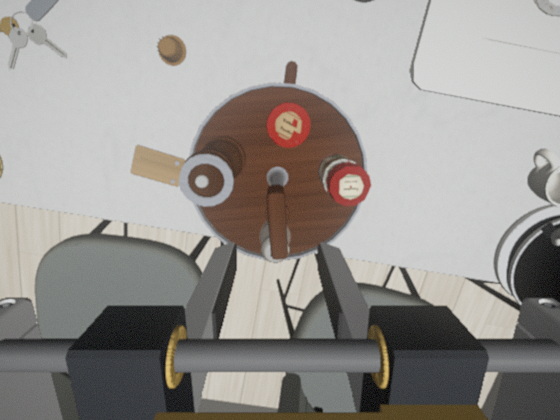

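The bar lies between the fingers at x≈277, the tongue tip is at (291,63) and the column base at (278,178). I'll go down and grip, then turn in small joint-6 steps.

```bash
python3 - <<'E'
from h import *
k=vision.get_calibration("wrist")
ti=pix2w(k,(291,63),.006);co=pix2w(k,(278,178),.024);dk=pix2w(k,(278,171),.034);kn=pix2w(k,(202,181.5),.173)
print("tongue",ti,"col",co,"deck",dk,"knob",kn,"dist",np.linalg.norm((ti-co)[:2]))
p=T.current_ee_pos()
print(r.move_l([0.4822,-0.080,0.221],vel=0.08,guard=8),T.current_ee_pos(),T.current_t())
gripper_to(0.005,40); print(T.current_opening(),T.current_finger_force(),T.current_wrist_force(),T.current_torque(),T.current_t())
E
```

```text
tongue [ 0.33610378 -0.04697011  0.006     ] col [ 0.48316204 -0.0769938   0.024     ] deck [ 0.47162092 -0.07602812  0.034     ] knob [ 0.45065999 -0.14448861  0.173     ] dist 0.1500918166705452
False [ 0.4826118  -0.08011954  0.22151356] 16.9833
0.013450309497263122 39.87130165100098 [1.02274388 0.34824623 0.29603113] [ 0.20526363 -0.28753923  0.00921192] 17.675
```

```bash
python3 - <<'E'
from h import *
q0=np.array(T.current_joints()); 
for d in (0.04,0.12,0.24,0.36):
    q=q0.copy(); q[5]+=d; t=T.current_t(); r.movej(q); print(d,T.current_t()-t,T.current_torque()[2],T.current_finger_force())
snap("wrist"); print(marks("mill_knob","wrist"),T.current_t(),T.current_joints()[5]-q0[5],T.current_ee_pos())
np.save("q0.npy",q0)
E
```

```text
0.04 0.25 0.0653690963251605 39.86913084983826
0.12 0.25 -0.05434360080296849 39.97037351131439
0.24 0.25 0.15130667418364557 39.94702756404877
0.36 0.25 0.08450618159364104 39.93151366710663
[([0.4358, -0.1235, 0.17], 0.92), ([0.4271, -0.0374, 0.0247], 0.24)] 18.775 0.3561118241010566 [ 0.48251471 -0.0799335   0.22105553]
```

```bash
python3 - <<'E'
from h import *
q0=np.load("q0.npy")
for d in np.arange(0.42,1.31,0.06):
    q=q0.copy(); q[5]+=d; r.movej(q)
r.hold(0.3)
k,_=snap("wrist","w7"); print(marks("mill_knob","wrist"),marks("ring_tag","wrist"),T.current_joints()[5]-q0[5],T.current_finger_force(),T.current_t())
E
```

```text
[([0.4303, -0.0709, 0.167], 0.75)] [([0.3056, -0.1994, 0.0018], 0.17)] 1.2572676599799126 39.94803071022034 22.975
```

View pics/w7.png

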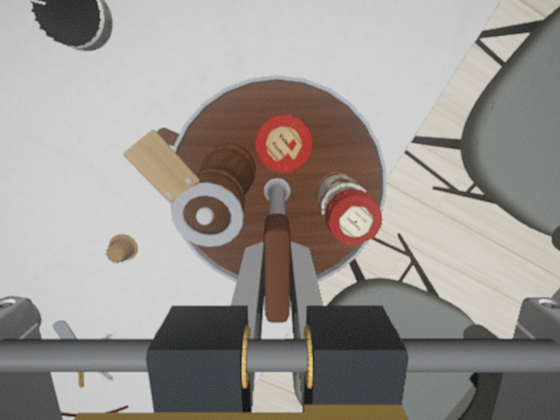

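The tag is still on (knob at (205,216) inside the ring, jars standing), and the tongue shows at (168,135) just past the leaf.

```bash
python3 - <<'E'
from h import *
q0=np.load("q0.npy")
def look():
    k,_=snap("wrist"); return k,marks("mill_knob","wrist")
k,m=look(); kn=pix2w(k,(205,216),.173); to=pix2w(k,(166,132),.006); co=pix2w(k,(278,190),.024)
print(m,kn,to,co)
ax=np.array([.4824,-.0797]); a=np.degrees(np.arctan2(*(kn[:2]-ax)[::-1])); print("mill ang",a,"r",np.linalg.norm(kn[:2]-ax),"tongue",np.degrees(np.arctan2(*(np.array([.3355,-.047])-ax)[::-1])))
s,_=snap("scene"); print(marks("mill_knob","scene"),marks("carousel","scene"),marks("ring_tag","scene"))
snap("top");print(marks("mill_knob","top"),marks("ring_tag","top"))
E
```

```text
[([0.4251, -0.059, 0.1685], 0.75)] [ 0.43022324 -0.07164733  0.173     ] [ 0.34382256 -0.04376885  0.006     ] [ 0.48308864 -0.0773496   0.024     ]
mill ang 171.22650786534163 r 0.05279450952763979 tongue 167.45054516398977
[([0.4291, -0.0694, 0.1668], 0.74), ([0.4836, -0.0799, 0.2155], 0.47)] [] [([0.427, -0.0719, 0.1567], 0.53)]
[([0.4278, -0.0721, 0.1699], 0.63)] [([0.4241, -0.0735, 0.1603], 0.52)]
```

```bash
python3 - <<'E'
from h import *
for c in ("wrist","scene","top"):
    k,_=snap(c)
    for t in ("pepper_mill","spice_jar_a","salt_shaker","carousel","handle_grip"): print(c,t,marks(t,c))
# mill foot: dark outline in wrist crop + scene crop side by side
a=cv2.imread("pics/w7.png")[90:270,110:310]; b=snap("scene")[1][150:300,190:340,::-1]
a=cv2.resize(a,(440,396),interpolation=cv2.INTER_CUBIC); b=cv2.resize(b,(360,396) ,interpolation=cv2.INTER_CUBIC)
cv2.imwrite("pics/c1.png",np.hstack([a,b]))
E
```

```text
wrist pepper_mill [([0.4244, -0.066, 0.0244], 0.73)]
wrist spice_jar_a [([0.4786, -0.0148, 0.025], 0.94), ([0.5481, -0.0603, 0.0188], 0.75)]
wrist salt_shaker []
wrist carousel [([0.4852, -0.0824, 0.0007], 0.62)]
wrist handle_grip [([0.4823, -0.0771, 0.2142], 0.65)]
scene pepper_mill [([0.4264, -0.0675, 0.0252], 0.59)]
scene spice_jar_a [([0.479, -0.0178, 0.0262], 0.71)]
scene salt_shaker [([0.5051, -0.1533, 0.024], 0.64)]
scene carousel [([0.4811, -0.0821, 0.0043], 0.56)]
scene handle_grip [([0.485, -0.0828, 0.2151], 0.61)]
top pepper_mill [([0.4241, -0.0649, 0.0249], 0.66)]
top spice_jar_a [([0.4762, -0.0223, 0.0246], 0.55)]
top salt_shaker [([0.5061, -0.1559, 0.0243], 0.62), ([0.4224, -0.067, 0.0244], 0.35)]
top carousel [([0.4826, -0.0812, -0.0013], 0.89)]
top handle_grip [([0.4838, -0.0855, 0.2155], 0.73)]
```

View pics/c1.png

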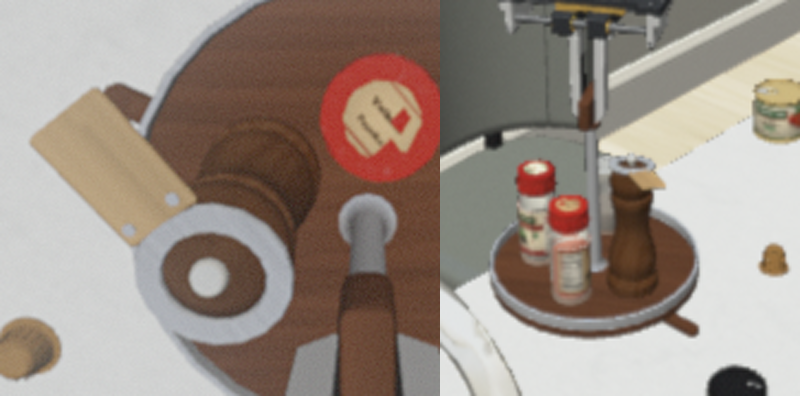

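The mill is upright with the tag round its knob and stands over the tongue line. It is about 55–59 mm from the axis (it slid inward from about 73 mm, limit 50 mm) and within about 3 mm sideways. All the jars are upright and the grip is firm, so turning further would add risk and gain nothing. I'm handing in.

```bash
python3 - <<'E'
from h import *
r.hold(0.5); snap("top"); print(marks("mill_knob","top"),T.current_finger_force(),T.current_t())
print(r.sign_off())
E
```

```text
[([0.4273, -0.0703, 0.1712], 0.66)] 39.94630694389343 24.975
the job is handed in; nothing more can be done
None
```

I handed the job in at about 25 s: the tag hangs on the mill's knob, the mill is within about 3 mm of the pointer line by my measurements, and the gripper still holds the bar handle at about 40 N; the mill slid inward while turning and now stands about 55 mm from the axis (limit 50 mm), and no verdict came back.

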